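Run the ink flask on the touch mixer

TASK

The ink flask needs a shake on the touch mixer, but someone has parked a darning mushroom in the mixer's sprung ring: take the mushroom out and leave it in the aluminium tray. Then seat the amber flask upright in the orange ring, press it down until the ring is at the bottom of its travel so that the mixer runs, and finish still gripping the flask and holding it down; do not let go. Do not knock the flask over, and leave the other things on the table where they are.

Things in the scene. Friction and masses are not known exactly. Their poses are not given: they have to be found in the camera images.
- flask: closed round amber glass flask standing on the table, about 0.22 kg (up to a third more or less). Origin: centre of its underside, z up the neck. Foot disc 36 mm dia up to z 8; ball-shaped belly 72 mm dia centred at z 38; straight neck 24 mm dia from belly to z 118 (the grip: z about 95); lip 30 mm dia z 118 to 124; cork 20 mm dia to z 134.
- darner: wooden darning mushroom (about 0.07 kg) that starts stem up, its head in the mixer's ring. Origin: centre of its small flat underside (30 mm dia), z up the stem. Head: cone widening to 72 mm dia at z 17, top of the head at z 28; round stem 18 mm dia from z 28 to 80 (the grip: z about 60), red ball 22 mm dia centred at z 85. It can stand on its flat underside.
- tray: fixed open aluminium tray, 170 (x) by 150 (y) mm, 30 mm high, walls and floor 4 to 5 mm thick, empty. Origin: centre of its underside.
- mixer: fixed white touch mixer, housing 130 by 130 mm, top at z 78, with the orange sprung ring above its middle. Origin: centre of its underside.
- ring_seat (a point): centre of the orange ring, in the middle plane of its bar; it moves with the ring, 112 mm above the table when the ring is up. The ring is a round bar 10 mm thick, 56 mm clear inside, 76 mm outside. It stands clear above the housing on three springs. A flask seated in it centres itself, with its origin (underside) about 14 mm below this point; the mushroom's underside sits about 8 mm below it.
- ring (a joint): how far the ring is pressed down, m: 0 up, 0.012 at its bottom stop. The spring starts to give at about 5 N and needs about 13 N at the stop (700 N/m); the flask's own weight does not move it.
- glue_a: bystander: red and white glue stick, upright, 27 mm dia, 92 mm high; origin at the centre of its underside
- glue_b: bystander: the same kind of glue stick, elsewhere; origin at the centre of its underside
- spool: bystander: pink thread spool, upright, 36 mm dia, 42 mm high; origin at the centre of its underside
- sharpener: bystander: blue block pencil sharpener, 45 by 32 by 28 mm; origin at the centre of its underside
- cup: bystander: clear empty plastic cup, 84 mm dia, 95 mm high; origin at the centre of its underside
- sketchbook: bystander: red sketchbook lying flat, 210 by 150 by 18 mm; origin at the centre of its underside
- scissors: bystander: scissors with green handles lying flat, about 175 mm long; origin near the pivot, x towards the blades
Things that resemble listed ones, but are neither listed nor needed, are in the scene too. What is shaped like the flask but green or turquoise is not meant.

How it is judged:
By the outcome, as a careful person would: the job done as asked, in the order asked, and still so for the second after the job is handed in, while the arm keeps its last pose, push and grip.
It also fails if it takes over 72 s, if anything falls off the work surface, if the arm or the gripper's body presses on something with over 40 N, if the wrist force passes 120 N, or if a joint passes its speed limit or range.

ROBOT

A 7-joint arm with a two-finger parallel gripper is mounted at the origin on the work surface. World frame = base frame: x ahead of the robot, y to its left, z up, the work surface at z = 0. Lengths are in m, angles in rad, forces in N, time in s.
With the tool pointing down it reaches from about 0.4 to 0.9 m from the base axis. Payload 5.6 kg.
Tool frame: the origin (TCP) lies midway between the tips of the shut fingers; the grasp point (between the pads) lies robot.pinch_z behind it (robot.pinch_z is the distance from the TCP to the grasp point, in m); z points along the fingers, y is the line along which they close (so a half turn about z gives the same grasp; the last joint's range is limited). The gripper opens to 92 mm and grips with 3 to 60 N. Pads are 20 mm wide; open, the fingers measure 128 mm over their backs; the gripper's body (75 mm by 189 mm) begins 69 mm behind the grasp point.
Start: joints at [1.072, 0.468, -0.012, 1.603, 0.006, 1.071, -0.056], TCP at [0.286, -0.584, 0.215] pointing down, gripper open.
Joint ranges: [-2.53, 2.53], [-0.31, 2.02], [-1.57, 1.55], [0.28, 2.44], [-1.29, 4.43], [0.15, 1.84], [-2.92, 2.92]. Speed limits (rad/s): [2.57, 2.57, 3.14, 3.14, 3.14, 3.14, 3.14].

INTERFACE

Orientations are given as a 3x3 rotation matrix whose columns are the frame's x, y, z axes.
In Python, from cell import read_state, capture, camera_model, robot gives the robot as it stands.
- The arm moves only by the shell command python3 -m inch 'ROWS'. ROWS is text: rows parted by semicolons, each of 7 numbers parted by spaces: the shift along the tool's x, y, z in mm, then the turn, a rotation vector about the tool's x, y, z in rad, then the finger opening in mm, from 0 to 91.9. In form: dx dy dz ax ay az gripper; .... A call has 1 to 12 rows; each row is the pose to reach, as a shift and turn from the pose commanded when the call began, along the tool's axes at that moment; what a row does not reach only later rows make up. A row lasts 1/8 s, in which the tool goes at most 62.5 mm and 10.7 degrees, less where a joint would pass 70% of its speed; a pose out of reach is approached as far as the arm can. A call with a gripper value outside its range is refused whole. The fingers move at their own pace and stop on an object; the grip force is fixed at half the most. Time passes only in rows, so rows that repeat a pose let the fingers close. It gives the time, the measured TCP pose, the force, the opening and the grip force at its end, in the units of the state.
- read_state(): the state, without advancing time (a new reading comes with each control period).
- capture(name): name is "scene" or "top" or "wrist"; returns the picture (480x640x3 uint8, red, green, blue); there is no depth.
- camera_model(name): a dict with "vertical_fov" (degrees; the focal length in pixels is half the picture's height over the tangent of half this angle, whatever the lens; pixels are square), "cx", "cy" (the principal point, pixels), "R" (3x3) and "t" (3): a world point X has camera coordinates R X + t. Camera axes: x right, y down, z forward; pixel columns grow to the right and rows downward; lengths in m; the calibration is good to about 2 mm. A picture is of the moment at which its call begins: read the wrist's pose just before it. camera_model takes no time and is no camera call; for the wrist camera it gives the pose at the moment of the call.
- robot.sign_off(): hands the job in; it is judged then, once.
The state is a dict: "t": time; "joint_pos": joint angles; "joint_vel": joint speeds; "joint_efforts": joint torques, N m; "ee_pos": TCP position; "eef_rot": TCP orientation; "ft_force": force on the tool from outside, world axes, zero at the start; "torque": the same for the moment, N m; "finger_gap": opening from 0.0 (shut) to 1.0 (fully open); "gripper_force": force on a finger pad.
Only numpy, scipy, OpenCV 4.12 (cv2) and the standard library are available. Lean on these libraries where they do the work, as an engineer would, in place of code of your own. Each camera call takes 0.05 s, during which the arm holds its last target. There are 200 camera calls.

## Working session

There is one attempt and no reset: what is moved stays moved. The work goes in short steps, Python scripts to look and compute and a shell command to move; the robot and the scene stay as the last step left them, time stands still between calls to the robot, and variables do not carry over. Pictures are saved under pics/ and viewed, at most 10 in all, crops included, and the job is handed in when it is done.

```bash
mkdir -p pics; ls; cat > h.py <<'E'
import numpy as np,cv2
from cell import read_state,capture,camera_model,robot
def save(n,f,crop=None,s=1):
    im=capture(n)[:,:,::-1]
    cv2.imwrite('pics/raw_'+f,im)
    if crop: x0,y0,x1,y1=crop; im=im[y0:y1,x0:x1]
    cv2.imwrite('pics/'+f,cv2.resize(im,None,fx=s,fy=s,interpolation=cv2.INTER_CUBIC))
def ray(m,u,v):
    f=240/np.tan(np.radians(m['vertical_fov'])/2)
    R=np.array(m['R']);t=np.array(m['t'])
    return -R.T@t, R.T@np.array([(u-m['cx'])/f,(v-m['cy'])/f,1])
def atz(m,u,v,z):
    c,d=ray(m,u,v); return c+d*(z-c[2])/d[2]
def proj(m,X):
    f=240/np.tan(np.radians(m['vertical_fov'])/2)
    p=np.array(m['R'])@np.array(X)+np.array(m['t'])
    return m['cx']+f*p[0]/p[2], m['cy']+f*p[1]/p[2]
E
python3 - <<'E'
from h import *
save('scene','s1.png');save('top','t1.png')
for n in('scene','top','wrist'):print(n,camera_model(n))
s=read_state();print(s['t'],s['ee_pos'],s['eef_rot'],s['ft_force'],robot.pinch_z)
E
```

```text
pics
scene {'vertical_fov': 49.223607940428884, 'cx': 317.3658276788959, 'cy': 229.01695759526032, 'R': array([[ 0.78163714,  0.62361592,  0.01210602],
       [ 0.48374386, -0.59384145, -0.64291851],
       [-0.39374516,  0.5083852 , -0.76583891]]), 't': array([-0.47876398, -0.21868391,  1.6255078 ])}
top {'vertical_fov': 57.73084766167182, 'cx': 318.770190054902, 'cy': 242.1647291039845, 'R': array([[ 1.77159090e-02, -9.99842684e-01, -8.68075601e-04],
       [-9.94776062e-01, -1.75388247e-02, -1.00563293e-01],
       [ 1.00532248e-01,  2.64511097e-03, -9.94930284e-01]]), 't': array([0.01849816, 0.60425767, 1.21397966])}
wrist {'vertical_fov': 67.21715797573637, 'cx': 322.7889943676896, 'cy': 240.66199577505964, 'R': array([[ 4.40485118e-01, -8.97759611e-01, -7.35991572e-04],
       [-8.66192952e-01, -4.25212156e-01,  2.62496463e-01],
       [-2.35971675e-01, -1.14988275e-01, -9.64932674e-01]]), 't': array([-0.64867497, -0.03133579,  0.39039509])}
0.1 [ 0.28583295 -0.58321843  0.21376304] [[ 8.97942273e-01  4.40112581e-01 -7.68101882e-04]
 [ 4.40113240e-01 -8.97941276e-01  1.34194353e-03]
 [-9.91041554e-05 -1.54303963e-03 -9.99998805e-01]] [0.32503308 0.08006165 0.75316214] 0.0187
```

View pics/s1.png

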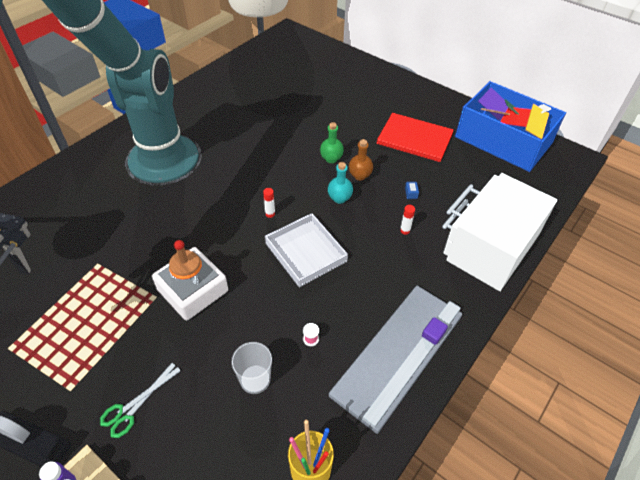

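View pics/t1.png

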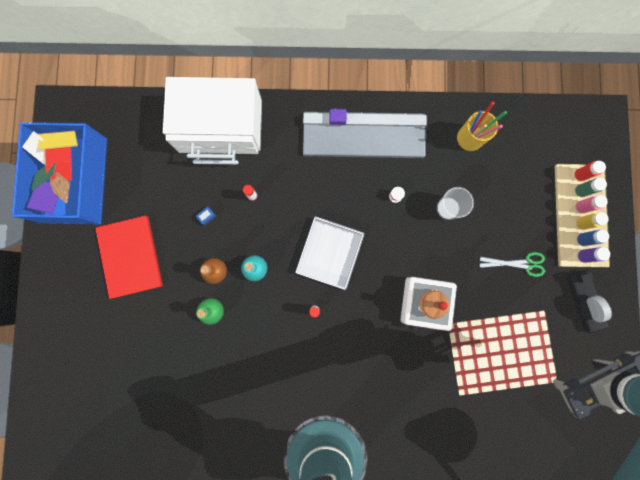

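The scene view shows the mushroom in the ring (ball at 180,245) and the amber flask (cork at 363,145), with the green and teal decoys beside it and the tray at (306,248). In the top view the ball is at (443,305), the cork at (206,269) and the tray centre at (330,253).

```bash
python3 - <<'E'
from h import *
T=camera_model('top');S=camera_model('scene')
def tri(a,b):
    c1,d1=ray(T,*a);c2,d2=ray(S,*b)
    s=np.linalg.lstsq(np.c_[d1,-d2],c2-c1,rcond=None)[0]
    p,q=c1+d1*s[0],c2+d2*s[1];return ((p+q)/2).round(4),np.linalg.norm(p-q).round(4)
print('ball',tri((443,305),(180,245)),atz(T,443,305,.189))
print('cork',tri((206,269),(363,143)),atz(T,206,269,.134))
print('tealcork',tri((250,268),(341,167)),'greencork',tri((201,314),(333,127)))
print('tray corners',[atz(T,u,v,.03).round(3)[:2] for u,v in((316,218),(363,234),(346,289),(296,272))])
print('glue_b',atz(T,315,311,.092),'glue_a',atz(T,248,188,.092))
print('mixer top',[atz(T,u,v,.078).round(3)[:2] for u,v in((406,278),(457,282),(451,330),(402,325))])
a=cv2.imread('pics/raw_t1.png');b=cv2.imread('pics/raw_s1.png')
f=lambda im,x,y:cv2.resize(im[y:y+75,x:x+100],(400,300),interpolation=cv2.INTER_CUBIC)
cv2.imwrite('pics/m.png',np.vstack([np.hstack([f(a,180,240),f(a,385,265)]),np.hstack([f(b,305,120),f(b,140,230)])]))
E
```

```text
ball (array([ 0.4389, -0.2776,  0.1913]), np.float64(0.002)) [ 0.43811759 -0.27904268  0.189     ]
cork (array([0.5184, 0.3222, 0.1313]), np.float64(0.0008)) [0.51798421 0.32122448 0.134     ]
tealcork (array([0.5241, 0.2094, 0.1239]), np.float64(0.0031)) greencork (array([0.4021, 0.3332, 0.1218]), np.float64(0.0025))
tray corners [array([0.674, 0.038]), array([ 0.63 , -0.097]), array([ 0.472, -0.05 ]), array([0.518, 0.092])]
glue_b [0.4124981 0.0358115 0.092    ] glue_a [0.7439426 0.2263393 0.092    ]
mixer top [array([ 0.505, -0.21 ]), array([ 0.497, -0.349]), array([ 0.368, -0.331]), array([ 0.379, -0.199])]
```

View pics/m.png

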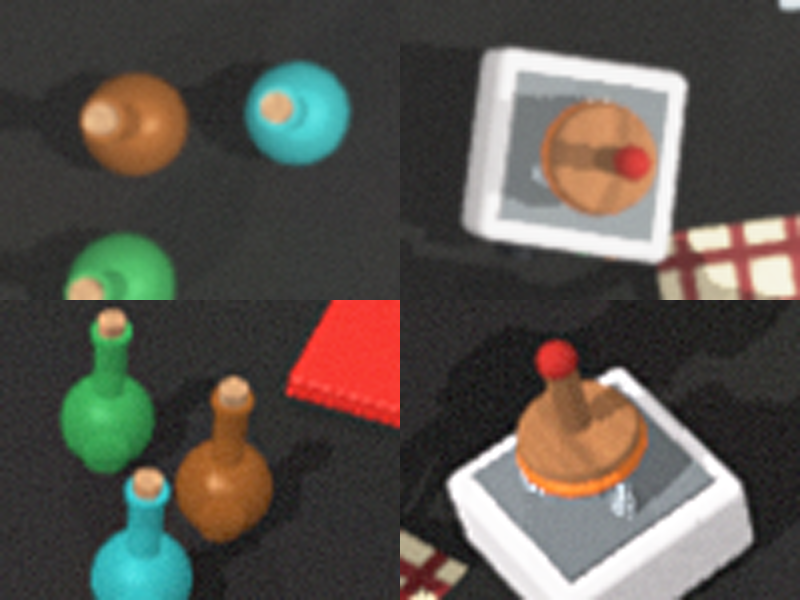

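```bash
cat >> h.py <<'E'
def go(x,y,z,yaw=None):
    """needed tool-axes shift (mm) and turn to TCP x,y,z with tool y axis at world angle yaw (deg), tool z down"""
    from scipy.spatial.transform import Rotation as Ro
    s=read_state();R=np.array(s['eef_rot']);d=R.T@(np.array([x,y,z])-s['ee_pos'])*1000
    if yaw is None: w=np.zeros(3)
    else:
        a=np.radians(yaw);Y=np.array([np.cos(a),np.sin(a),0]);Z=np.array([0,0,-1.]);G=np.c_[np.cross(Y,Z),Y,Z]
        w=Ro.from_matrix(R.T@G).as_rotvec()
    print('shift',d.round(1),'turn',w.round(4),'t',round(s['t'],2))
E
python3 - <<'E'
from h import *
T=camera_model('top');S=camera_model('scene');W=camera_model('wrist')
print('head T',atz(T,435.2,304.5,.132),'S',atz(S,140+580/4,0,.132)[:0],atz(S,140+580/4-100+0,0,0)[:0])
print('head S',atz(S,140+(577-400)/4,230+(430-300)/4,.132))
print('ball T',atz(T,443,305.5,.189),'ball S',atz(S,140+(557-400)/4,230+(359-300)/4,.189))
print('cork',atz(T,205,269.5,.134),atz(S,305+234/4,120+83/4,.134))
print('belly',atz(T,213.8,271,.045))
print('cam',-np.array(W['R']).T@W['t'])
go(.43,-.28,.27,-32.5)
E
```

```text
head T [ 0.43689672 -0.27499403  0.132     ] S [] []
head S [ 0.44212231 -0.28095851  0.132     ]
ball T [ 0.43690084 -0.27902934  0.189     ] ball S [ 0.43622029 -0.27660994  0.189     ]
cork [0.51663875 0.32377112 0.134     ] [0.51574907 0.3286347  0.134     ]
belly [0.51584726 0.32225346 0.045     ]
cam [ 0.35071102 -0.55078769  0.38445309]
shift [ 262.9 -208.9  -55.9] turn [-1.500e-03 -3.000e-04 -5.478e-01] t 0.1
```

```bash
python3 -m inch '0 0 -25 0 0 0 91; 20 -15 -56 0 0 -0.05 91; 50 -40 -56 0 0 -0.12 91; 90 -70 -56 0 0 -0.2 91; 130 -103 -56 0 0 -0.28 91; 170 -135 -56 0 0 -0.36 91; 205 -163 -56 0 0 -0.44 91; 240 -190 -56 0 0 -0.5 91; 255 -203 -56 0 0 -0.54 91; 263 -209 -56 0 0 -0.548 91; 263 -209 -56 0 0 -0.548 91; 263 -209 -56 0 0 -0.548 91'
python3 - <<'E'
from h import *
W=camera_model('wrist')
save('wrist','w1.png')
print(proj(W,(.437,-.277,.189)),proj(W,(.437,-.277,.132)))
go(.437,-.277,.146,-32.5)
np.save('W1.npy',W,allow_pickle=True)
E
```

```text
t: 1.6
ee_pos: [0.4295, -0.2818, 0.2704]
eef_rot: [[0.54, 0.842, -0.0], [0.842, -0.54, -0.0], [-0.001, -0.0, -1.0]]
ft_force: [1.0, 0.6, 0.5]
finger_gap: 0.989
gripper_force: 0.0
(np.float64(329.58378554343824), np.float64(235.80827089769735)) (np.float64(328.3575487852433), np.float64(219.46387245745268))
shift [  8.    3.8 124.4] turn [-0.0002  0.0004 -0.0025] t 1.65
```

View pics/w1.png

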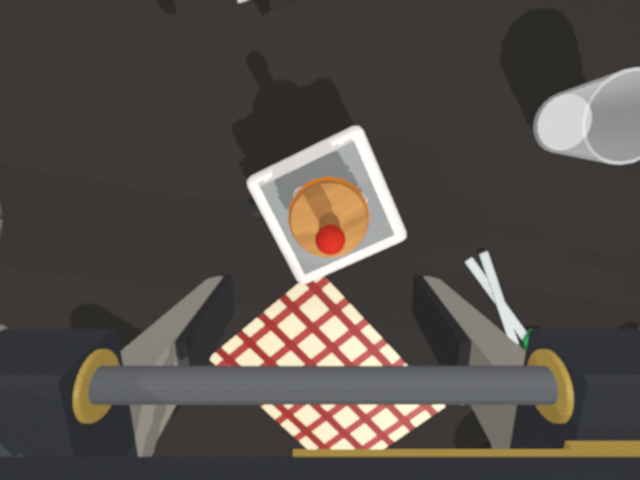

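The wrist view shows the mushroom's ball at (330,239) and head at (328,217), within 3 px of where I predicted them. I'll go down and grip the stem.

```bash
python3 -m inch '7 4 0 0 0 0 91; 7 4 30 0 0 0 91; 7 4 65 0 0 0 91; 7 4 95 0 0 0 91; 7 4 115 0 0 0 91; 7 4 124 0 0 0 91; 7 4 124 0 0 0 10; 7 4 124 0 0 0 10; 7 4 124 0 0 0 10; 7 4 124 0 0 0 10; 7 4 124 0 0 0 10'
python3 -m inch '0 0 0 0 0 0 10; 0 0 -5 0 0 0 10; 0 0 -15 0 0 0 10; 0 0 -30 0 0 0 10; 0 0 -55 0 0 0 10; 0 0 -85 0 0 0 10; 0 0 -110 0 0 0 10; 0 0 -120 0 0 0 10; 0 0 -120 0 0 0 10'
python3 - <<'E'
from h import *
T=camera_model('top');S=camera_model('scene')
print('tray floor target'); 
c=np.mean([atz(T,u,v,.03)[:2] for u,v in((316,218),(363,234),(346,289),(296,272))],0);print(c)
save('scene','s2.png',(120,150,320,350),3)
s=read_state();print(s['ee_pos'],s['ft_force'])
go(c[0],c[1],.265,0)
E
```

```text
t: 3.02
ee_pos: [0.4375, -0.2766, 0.1468]
eef_rot: [[0.537, 0.843, 0.0], [0.843, -0.537, -0.0], [-0.0, 0.001, -1.0]]
ft_force: [0.4, -0.2, 0.4]
finger_gap: 0.468
gripper_force: 0.0
t: 4.15
ee_pos: [0.4375, -0.2766, 0.2672]
eef_rot: [[0.537, 0.843, 0.001], [0.843, -0.537, -0.001], [-0.0, 0.001, -1.0]]
ft_force: [-0.0, 0.3, -1.2]
finger_gap: 0.22
gripper_force: 30.0
tray floor target
[ 0.57322669 -0.00414537]
[ 0.43708774 -0.27637099  0.26631971] [-0.1901369   0.29081028 -1.31441924]
shift [302.7 -31.4   1.3] turn [-4.000e-04  0.000e+00 -5.671e-01] t 4.2
```

View pics/s2.png

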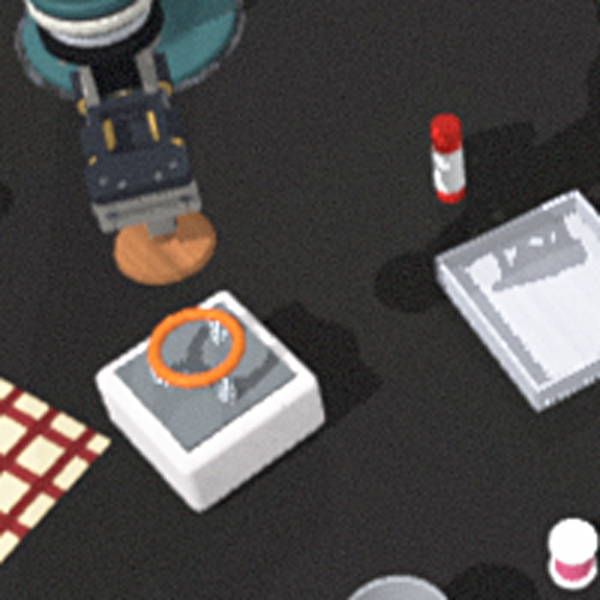

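The mushroom is out and gripped, and the empty ring is centred at about (185,266) in the scene picture. I'll carry it to the tray.

```bash
python3 -m inch '15 -2 0 0 0 -0.03 10; 45 -5 0 0 0 -0.09 10; 90 -10 0 0 0 -0.17 10; 135 -14 0 0 0 -0.26 10; 180 -19 0 0 0 -0.34 10; 225 -24 0 0 0 -0.43 10; 265 -28 0 0 0 -0.5 10; 290 -30 0 0 0 -0.545 10; 303 -31 0 0 0 -0.567 10; 303 -31 0 0 0 -0.567 10; 303 -31 0 0 0 -0.567 10'
python3 - <<'E'
from h import *
T=camera_model('top');S=camera_model('scene');
print('ring S',atz(S,185.3,265.7,.112))
W=camera_model('wrist');np.save('W2.npy',W,allow_pickle=True)
save('wrist','w2.png');save('top','t2.png',(285,170,485,350),3)
go(.573,-.004,.053,0)
print(read_state()['ee_pos'])
E
```

```text
t: 5.58
ee_pos: [0.5736, -0.0058, 0.2664]
eef_rot: [[0.002, 1.0, -0.001], [1.0, -0.002, -0.001], [-0.001, -0.001, -1.0]]
ft_force: [-1.0, -0.8, -0.1]
finger_gap: 0.218
gripper_force: 30.0
ring S [ 0.43712115 -0.27801361  0.112     ]
shift [  2.   -0.7 213.6] turn [-0.0002  0.0008 -0.0025] t 5.67
[ 0.57372885 -0.00582204  0.26658057]
```

View pics/t2.png

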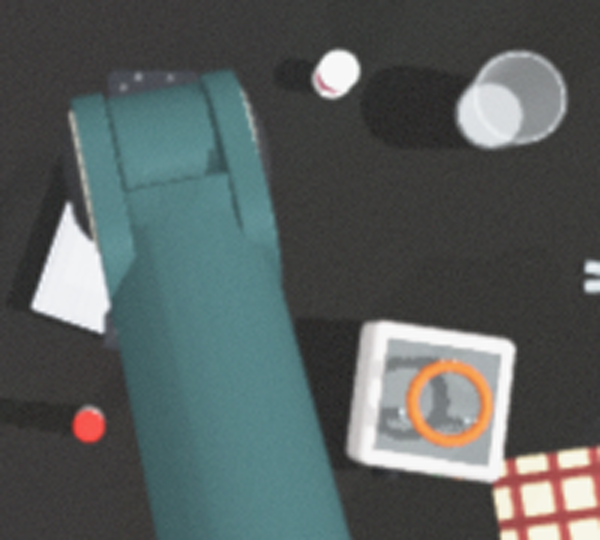

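The top view shows the ring free at (435,304), with the arm hiding the tray. I'll lower now.

```bash
python3 -m inch '2 -1 30 0 0 0 10; 2 -1 80 0 0 0 10; 2 -1 130 0 0 0 10; 2 -1 175 0 0 0 10; 2 -1 200 0 0 0 10; 2 -1 208 0 0 0 10; 2 -1 208 0 0 0 10'
python3 -m inch '0 0 2 0 0 0 10;0 0 4 0 0 0 10; 0 0 5 0 0 0 10; 0 0 5 0 0 0 10'
python3 - <<'E'
from h import *
T=camera_model('top')
im=cv2.imread('pics/raw_t2.png').astype(int);B,G,R=im[...,0],im[...,1],im[...,2]
m=((R>180)&(G<170)&(G>70)&(B<110));m[:, :400]=0;m[:270]=0;m[340:]=0;m[:,470:]=0
ys,xs=np.nonzero(m);u,v=(xs.min()+xs.max())/2,(ys.min()+ys.max())/2;print(len(xs),u,v,xs.mean(),ys.mean(),atz(T,u,v,.112))
im=cv2.imread('pics/raw_s2.png')
im=im.astype(int);B,G,R=im[...,0],im[...,1],im[...,2]
m=((R>180)&(G<170)&(G>70)&(B<110));m[:,:165]=0;m[:,205:]=0;m[:248]=0;m[285:]=0
ys,xs=np.nonzero(m);u,v=(xs.min()+xs.max())/2,(ys.min()+ys.max())/2;print(len(xs),u,v,atz(camera_model('scene'),u,v,.112))
E
```

```text
t: 6.55
ee_pos: [0.5732, -0.0028, 0.0589]
eef_rot: [[0.001, 1.0, 0.0], [1.0, -0.001, -0.0], [-0.0, 0.0, -1.0]]
ft_force: [0.6, -0.7, -0.7]
finger_gap: 0.219
gripper_force: 30.0
t: 7.05
ee_pos: [0.5731, -0.0023, 0.0537]
eef_rot: [[0.0, 1.0, 0.0], [1.0, -0.0, -0.0], [-0.0, 0.0, -1.0]]
ft_force: [-0.2, 0.3, -0.3]
finger_gap: 0.216
gripper_force: 30.0
269 445.0 314.5 437.3345724907063 307.4460966542751 [ 0.41059825 -0.30576818  0.112     ]
325 185.0 265.5 [ 0.43614545 -0.27806227  0.112     ]
```

```bash
python3 -m inch '0 0 1.5 0 0 0 10;0 0 3 0 0 0 10; 0 0 3 0 0 0 10'
python3 -m inch '0 0 1.5 0 0 0 10;0 0 3 0 0 0 10; 0 0 3 0 0 0 10'
python3 -c "
from h import *
print(atz(camera_model('top'),435,304.3,.112))"
```

```text
t: 7.42
ee_pos: [0.5741, -0.0021, 0.0517]
eef_rot: [[-0.0, 1.0, 0.002], [1.0, 0.0, -0.0], [-0.0, 0.002, -1.0]]
ft_force: [-0.8, -0.2, 6.9]
finger_gap: 0.219
gripper_force: 30.0
t: 7.8
ee_pos: [0.5758, -0.0021, 0.0511]
eef_rot: [[0.0, 1.0, 0.006], [1.0, -0.0, -0.001], [-0.001, 0.006, -1.0]]
ft_force: [-3.0, -0.3, 20.7]
finger_gap: 0.219
gripper_force: 30.0
[ 0.43667289 -0.279767    0.112     ]
```

On the floor. I'll back off the push, release and rise.

```bash
python3 -m inch '0 0 -2 0 0 0 10; 0 0 -3 0 0 0 10; 0 0 -3 0 0 0 40; 0 0 -3 0 0 0 60; 0 0 -3 0 0 0 60; 0 0 -3 0 0 0 60; 0 0 -20 0 0 0 60; 0 0 -60 0 0 0 60; 0 0 -115 0 0 0 60; 0 0 -165 0 0 0 60; 0 0 -195 0 0 0 60; 0 0 -200 0 0 0 60'
python3 - <<'E'
from h import *
save('wrist','w3.png')
s=read_state();print(s['ee_pos'],s['ft_force'])
go(.516,.323,.25,32)
E
```

```text
t: 9.3
ee_pos: [0.5742, -0.002, 0.2509]
eef_rot: [[0.0, 1.0, 0.005], [1.0, -0.0, -0.001], [-0.001, 0.005, -1.0]]
ft_force: [1.0, 0.3, -0.7]
finger_gap: 0.656
gripper_force: 0.0
[ 0.57358299 -0.00220336  0.24966616] [ 0.61551118 -0.60369098 -0.42337646]
shift [325.2 -57.6  -0.7] turn [ 0.003   0.0015 -0.5586] t 9.35
```

View pics/w3.png

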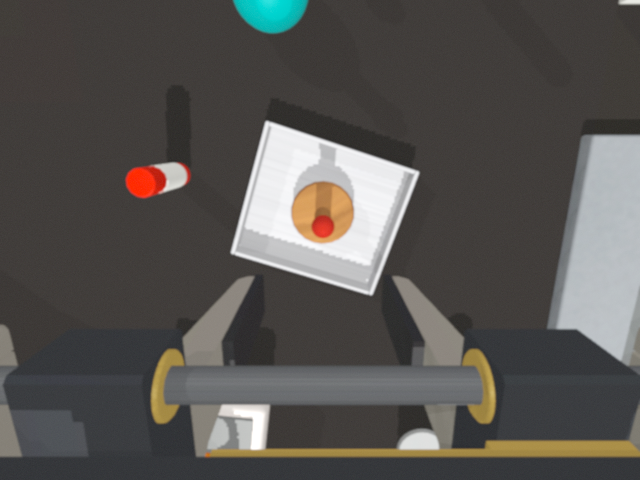

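The mushroom stands upright in the tray (ball at 323,226). Next I go above the amber flask.

```bash
python3 -m inch '15 -3 0 0 0 -0.03 75; 50 -9 0 0 0 -0.09 75; 100 -17 0 0 0 -0.17 75; 150 -26 0 0 0 -0.26 75; 200 -35 0 0 0 -0.34 75; 245 -43 0 0 0 -0.42 75; 285 -50 0 0 0 -0.49 75; 312 -55 0 0 0 -0.54 75; 325 -58 0 0 0 -0.56 75; 325 -58 0 0 0 -0.56 75; 325 -58 0 0 0 -0.56 75'
python3 - <<'E'
from h import *
W=camera_model('wrist')
save('wrist','w4.png')
print(proj(W,(.516,.324,.134)),proj(W,(.516,.324,.038)))
im=cv2.imread('pics/raw_w4.png')
go(.516,.324,.079,32)
print(read_state()['ee_pos'])
np.save('W4.npy',W,allow_pickle=True)
E
```

```text
t: 10.72
ee_pos: [0.5154, 0.3214, 0.247]
eef_rot: [[-0.53, 0.848, -0.0], [0.848, 0.53, -0.001], [-0.001, -0.001, -1.0]]
ft_force: [0.4, -0.5, -0.6]
finger_gap: 0.813
gripper_force: 0.0
(np.float64(326.74594213020896), np.float64(235.0823208271485)) (np.float64(325.87529554869695), np.float64(212.6602736891384))
shift [  2.3   1.9 168.2] turn [-0.0007  0.0009 -0.0008] t 10.78
[0.51559006 0.32120724 0.24723478]
```

View pics/w4.png

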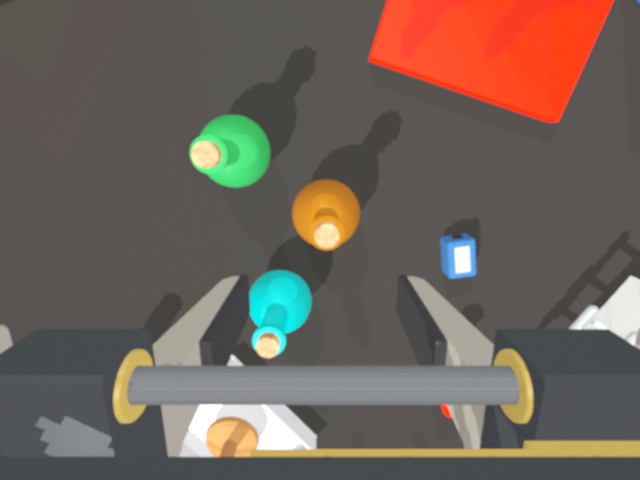

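The cork is at (326,235), exactly where predicted. I'll go down and grip the neck.

```bash
python3 -m inch '2 2 0 0 0 0 75; 2 2 30 0 0 0 75; 2 2 75 0 0 0 75; 2 2 120 0 0 0 75; 2 2 150 0 0 0 75; 2 2 163 0 0 0 70; 2 2 167 0 0 0 60; 2 2 167 0 0 0 45; 2 2 167 0 0 0 35; 2 2 167 0 0 0 10; 2 2 167 0 0 0 10; 2 2 167 0 0 0 10'
python3 -m inch '0 0 0 0 0 0 10; 0 0 0 0 0 0 10; 0 0 0 0 0 0 10'
```

```text
t: 12.28
ee_pos: [0.5161, 0.3257, 0.0813]
eef_rot: [[-0.531, 0.847, 0.001], [0.847, 0.531, 0.0], [-0.0, 0.001, -1.0]]
ft_force: [0.2, -0.5, 3.9]
finger_gap: 0.31
gripper_force: 30.0
t: 12.65
ee_pos: [0.5161, 0.3258, 0.0813]
eef_rot: [[-0.531, 0.847, 0.001], [0.847, 0.531, 0.0], [-0.0, 0.001, -1.0]]
ft_force: [-0.4, -0.3, 4.8]
finger_gap: 0.31
gripper_force: 30.0
```

```bash
python3 - <<'E'
from h import *
save('scene','s5.png',(315,100,415,200),6)
S=camera_model('scene');print([tuple(np.round((np.array(proj(S,(.516,.3245,z)))-(315,100))*6)) for z in(0,.074,.0813,.1,.118,.134)])
E
```

```text
[(np.float64(266.0), np.float64(454.0)), (np.float64(277.0), np.float64(344.0)), (np.float64(278.0), np.float64(333.0)), (np.float64(281.0), np.float64(304.0)), (np.float64(284.0), np.float64(275.0)), (np.float64(286.0), np.float64(249.0))]
```

View pics/s5.png

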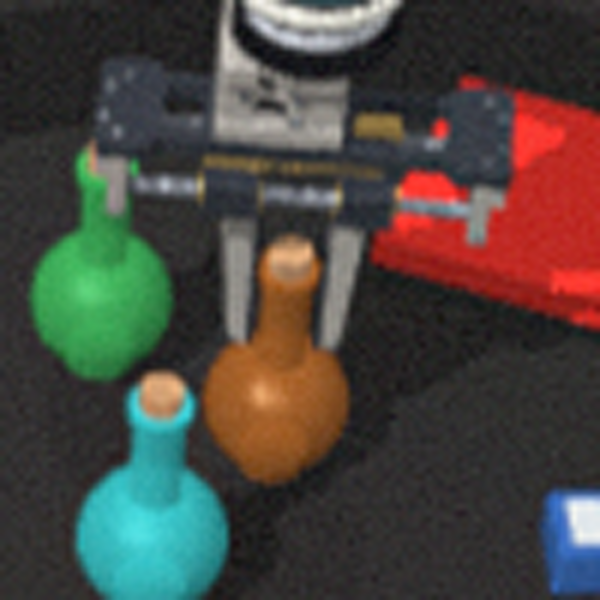

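The dark pads sit against the neck on both sides with the tips just above the belly, and the neck at about (285,310) is upright. I'll lift and check.

```bash
python3 -m inch '0 0 -3 0 0 0 10; 0 0 -10 0 0 0 10; 0 0 -20 0 0 0 10; 0 0 -20 0 0 0 10'
python3 -m inch '0 0 -20 0 0 0 10; 0 0 -55 0 0 0 10; 0 0 -100 0 0 0 10; 0 0 -150 0 0 0 10; 0 0 -190 0 0 0 10; 0 0 -210 0 0 0 10; 0 0 -210 0 0 0 10'
python3 - <<'E'
from h import *
go(.58,.02,.31,0)
E
```

```text
t: 13.2
ee_pos: [0.5162, 0.3259, 0.1016]
eef_rot: [[-0.531, 0.847, 0.002], [0.847, 0.531, 0.001], [0.0, 0.002, -1.0]]
ft_force: [0.4, -0.6, -2.5]
finger_gap: 0.312
gripper_force: 30.0
t: 14.08
ee_pos: [0.5159, 0.3259, 0.3118]
eef_rot: [[-0.531, 0.847, 0.002], [0.847, 0.531, 0.001], [-0.0, 0.002, -1.0]]
ft_force: [0.4, 0.0, -1.6]
finger_gap: 0.309
gripper_force: 30.0
shift [-293.2 -108.1    1.6] turn [ 2.2e-03 -3.0e-04  5.6e-01] t 14.07
```

Lifted, and the force shows the flask's weight. I'll carry it smoothly to the middle, then to the ring.

```bash
python3 -m inch '-10 -4 0 0 0 0.02 10; -30 -11 0 0 0 0.06 10; -60 -22 0 0 0 0.12 10; -95 -35 0 0 0 0.18 10; -130 -48 0 0 0 0.25 10; -165 -61 0 0 0 0.32 10; -200 -74 0 0 0 0.38 10; -232 -86 0 0 0 0.44 10; -260 -96 0 0 0 0.5 10; -280 -103 0 0 0 0.535 10; -290 -107 0 0 0 0.555 10; -293 -108 0 0 0 0.56 10'
python3 - <<'E'
from h import *
go(.437,-.2785,.26,-32.5);print(read_state()['finger_gap'])
E
```

```text
t: 15.58
ee_pos: [0.5797, 0.0199, 0.3104]
eef_rot: [[0.0, 1.0, -0.0], [1.0, -0.0, 0.0], [0.0, -0.0, -1.0]]
ft_force: [-0.6, 0.5, -2.0]
finger_gap: 0.305
gripper_force: 30.0
shift [-298.5 -142.7   50.4] turn [-4.000e-04 -3.000e-04  5.671e-01] t 15.57
0.3046315447037193
```

```bash
python3 -m inch '-10 -5 0 0 0 0.02 10; -30 -14 0 0 0 0.06 10; -60 -29 0 0 0 0.12 10; -95 -45 0 0 0 0.18 10; -130 -62 0 0 0 0.25 10; -165 -79 0 0 0 0.31 10; -200 -96 0 0 0 0.38 10; -235 -112 5 0 0 0.45 10; -265 -127 15 0 0 0.505 10; -286 -137 30 0 0 0.545 10; -298 -143 45 0 0 0.567 10; -298 -143 50 0 0 0.567 10'
python3 -m inch '0 0 0 0 0 0 10;0 0 0 0 0 0 10'
python3 - <<'E'
from h import *
save('top','t6.png',(390,260,490,350),4);save('scene','s6.png',(140,180,240,305),4)
a=cv2.imread('pics/t6.png');b=cv2.imread('pics/s6.png');h=500
cv2.imwrite('pics/m6.png',np.hstack([cv2.copyMakeBorder(a,0,h-a.shape[0],0,0,0),b]))
go(.437,-.2785,.19,-32.5)
T=camera_model('top')
m=capture('top')
E
```

```text
t: 17.08
ee_pos: [0.4358, -0.2781, 0.2591]
eef_rot: [[0.538, 0.843, -0.002], [0.843, -0.538, 0.001], [0.0, -0.002, -1.0]]
ft_force: [0.3, -0.9, -2.4]
finger_gap: 0.309
gripper_force: 30.0
t: 17.32
ee_pos: [0.4377, -0.2772, 0.261]
eef_rot: [[0.535, 0.845, 0.001], [0.845, -0.535, -0.0], [0.0, 0.001, -1.0]]
ft_force: [0.4, 0.2, -1.8]
finger_gap: 0.31
gripper_force: 30.0
shift [-1.1  0.  71.1] turn [ 0.001  -0.0002  0.0016] t 17.43
```

View pics/m6.png

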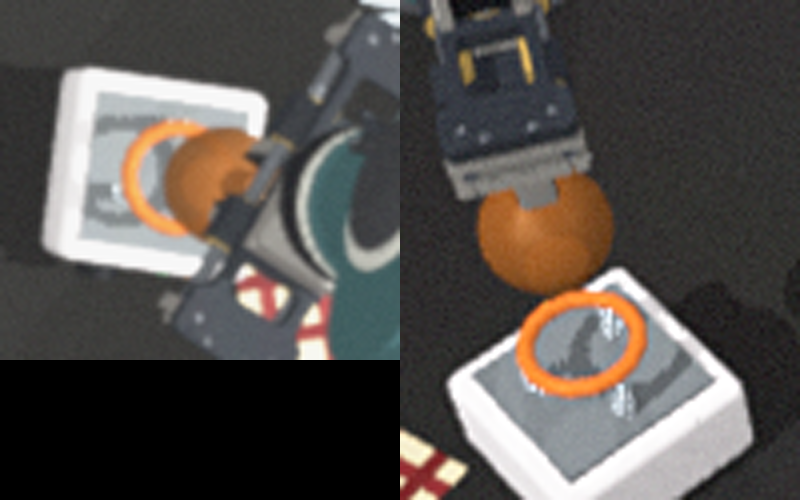

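The flask hangs upright. Its belly centre is at crop pixel (545,233) in the scene half and (219,182) in the top half. The ring centre is at (582,343) in the scene half.

```bash
python3 - <<'E'
from h import *
T=camera_model('top');S=camera_model('scene')
print('belly S',atz(S,176.3,238.3,.2177),'T',atz(T,444.8,305.5,.2177))
print('ring S',atz(S,185.5,265.8,.112),'T',atz(T,435,304.3,.112))
E
python3 -m inch '-1 0 10 0 0 0 10; -1 0 25 0 0 0 10; -1 0 42 0 0 0 10; -1 0 57 0 0 0 10; -1 0 67 0 0 0 10; -1 0 71 0 0 0 10; -1 0 71 0 0 0 10; -1 0 71 0 0 0 10'
```

```text
belly S [ 0.43902574 -0.28042791  0.2177    ] T [ 0.43808917 -0.2752245   0.2177    ]
ring S [ 0.43769927 -0.27791578  0.112     ] T [ 0.43667289 -0.279767    0.112     ]
t: 18.48
ee_pos: [0.4366, -0.2792, 0.1901]
eef_rot: [[0.537, 0.843, 0.001], [0.843, -0.537, -0.001], [-0.0, 0.001, -1.0]]
ft_force: [0.6, 0.8, -2.2]
finger_gap: 0.305
gripper_force: 30.0
```

```bash
python3 -m inch '0 0 3 0 0 0 10; 0 0 6 0 0 0 10; 0 0 8 0 0 0 10; 0 0 8 0 0 0 10; 0 0 8 0 0 0 10'
python3 -m inch '0 0 1 0 0 0 10; 0 0 2 0 0 0 10; 0 0 3 0 0 0 10;0 0 3 0 0 0 10; 0 0 3 0 0 0 10'
python3 -m inch '0 0 1 0 0 0 10; 0 0 2 0 0 0 10; 0 0 3 0 0 0 10;0 0 3 0 0 0 10; 0 0 3 0 0 0 10'
```

```text
t: 19.1
ee_pos: [0.4364, -0.279, 0.1816]
eef_rot: [[0.537, 0.844, 0.0], [0.844, -0.537, -0.0], [0.0, 0.0, -1.0]]
ft_force: [1.1, -0.4, -1.3]
finger_gap: 0.31
gripper_force: 30.0
t: 19.73
ee_pos: [0.4367, -0.2792, 0.1789]
eef_rot: [[0.537, 0.843, 0.001], [0.843, -0.537, -0.001], [0.0, 0.001, -1.0]]
ft_force: [1.2, -0.4, 3.5]
finger_gap: 0.308
gripper_force: 30.0
t: 20.35
ee_pos: [0.4366, -0.2791, 0.1758]
eef_rot: [[0.537, 0.844, 0.001], [0.844, -0.537, -0.0], [0.0, 0.001, -1.0]]
ft_force: [2.6, 0.3, 6.1]
finger_gap: 0.308
gripper_force: 30.0
```

```bash
python3 -m inch '0 0 2 0 0 0 10; 0 0 4 0 0 0 10; 0 0 6 0 0 0 10;0 0 6 0 0 0 10; 0 0 6 0 0 0 10'
python3 -m inch '0 0 1 0 0 0 10; 0 0 2 0 0 0 10; 0 0 3 0 0 0 10;0 0 3 0 0 0 10; 0 0 3 0 0 0 10'
```

```text
t: 20.98
ee_pos: [0.4369, -0.2792, 0.1705]
eef_rot: [[0.537, 0.844, 0.001], [0.844, -0.537, -0.001], [0.0, 0.002, -1.0]]
ft_force: [2.4, -0.0, 8.8]
finger_gap: 0.307
gripper_force: 30.0
t: 21.6
ee_pos: [0.4372, -0.2793, 0.168]
eef_rot: [[0.537, 0.844, 0.002], [0.844, -0.537, -0.001], [-0.0, 0.002, -1.0]]
ft_force: [1.3, 1.5, 12.5]
finger_gap: 0.31
gripper_force: 30.0
```

```bash
python3 -m inch '0 0 1 0 0 0 10; 0 0 1.5 0 0 0 10; 0 0 1.5 0 0 0 10'
python3 -m inch '0 0 1 0 0 0 10; 0 0 1.5 0 0 0 10; 0 0 1.5 0 0 0 10; 0 0 1.5 0 0 0 10'
```

```text
t: 21.98
ee_pos: [0.4376, -0.2795, 0.1679]
eef_rot: [[0.537, 0.844, 0.003], [0.844, -0.537, -0.002], [-0.0, 0.004, -1.0]]
ft_force: [-1.5, 1.4, 21.9]
finger_gap: 0.312
gripper_force: 30.0
t: 22.48
ee_pos: [0.438, -0.2798, 0.1676]
eef_rot: [[0.537, 0.844, 0.004], [0.844, -0.537, -0.003], [-0.001, 0.005, -1.0]]
ft_force: [-2.7, 2.9, 29.9]
finger_gap: 0.311
gripper_force: 30.0
```

The force rises steeply with no more travel, so it is on the stop. I'll ease off slightly and confirm with the image that the ring is 12 mm down.

```bash
python3 -m inch '0 0 -0.5 0 0 0 10; 0 0 -0.5 0 0 0 10; 0 0 -0.5 0 0 0 10'
python3 - <<'E'
from h import *
S=camera_model('scene')
save('scene','s7.png')
a=cv2.imread('pics/raw_s6.png').astype(int);b=cv2.imread('pics/raw_s7.png').astype(int)
def low(im):
    B,G,R=im[...,0],im[...,1],im[...,2];m=(R>200)&(G>70)&(G<160)&(B<80);m[:, :165]=0;m[:,205:]=0;m[:245]=0;m[295:]=0
    return [int(np.nonzero(m[:,c])[0].max()) if m[:,c].any() else None for c in range(176,196,3)]
print(low(a),low(b))
print([proj(S,(.437+.02,-.279-.026,z))[1] for z in(.107,.095)])
s=read_state();print(s['ee_pos'],s['ft_force'],s['finger_gap'])
E
```

```text
t: 22.85
ee_pos: [0.4378, -0.2797, 0.1677]
eef_rot: [[0.537, 0.844, 0.003], [0.844, -0.537, -0.003], [-0.001, 0.004, -1.0]]
ft_force: [-2.8, 3.1, 26.5]
finger_gap: 0.313
gripper_force: 30.0
[276, 277, 278, 278, 277, 276, 274] [279, 280, 281, 281, 281, 279, 275]
[np.float64(278.74725080856706), np.float64(281.69122098240217)]
[ 0.43785643 -0.27969741  0.1677238 ] [-2.46283689  2.66433278 26.48410187] 0.3085518633108534
```

The ring dropped 3–4 px against the 2.9 px expected for 12 mm, so it is at its stop. I'm handing in.

```bash
python3 -m inch '0 0 0 0 0 0 10; 0 0 0 0 0 0 10; 0 0 0 0 0 0 10; 0 0 0 0 0 0 10; 0 0 0 0 0 0 10; 0 0 0 0 0 0 10' && python3 -c "
from cell import robot
print(robot.sign_off())"
```

```text
t: 23.65
ee_pos: [0.4378, -0.2797, 0.1677]
eef_rot: [[0.537, 0.843, 0.003], [0.843, -0.537, -0.003], [-0.001, 0.004, -1.0]]
ft_force: [-1.8, 3.1, 26.1]
finger_gap: 0.306
gripper_force: 30.0
the job is handed in; nothing more can be done
None
```

The mushroom stands in the tray, and the amber flask is seated upright in the ring, still gripped and held down at the bottom stop with about 26 N; I handed the job in at about 24 s, and no verdict came back.

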